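# Stop-button check on the coin-imaging belt

## Robot

A 7-joint arm with a two-finger parallel gripper is mounted at the origin on the work surface. World frame = base frame: x ahead of the robot, y to its left, z up, the work surface at z = 0. Lengths are in mm, angles in rad, forces in N, time in s.
With the tool pointing down it reaches from about 400 to 875 mm from the base axis. Payload 19.3 kg.
Tool frame: the origin (TCP) lies at the very end of the fingers, on their centre line; the grasp point (between the pads) lies 19 mm behind it (grip_point_offset is the z of the grasp point in the tool frame, in mm); z points along the fingers, y is the line along which they close (so a half turn about z gives the same grasp; the last joint's range is limited). The gripper opens to 85 mm and grips with 20 to 120 N. Pads are 22 mm wide; open, the fingers measure 114 mm over their backs; the gripper's body (76 mm by 85 mm) begins 54 mm behind the grasp point. The pads swing forward as they close: fully open they stand 13 mm farther back than shut.
Start: joints at [-1.312, 0.521, -0.036, 1.599, 0.021, 1.021, -0.113], TCP at [201.836, 591.504, 231.291] pointing down, gripper open.
Joint ranges: [-2.91, 2.91], [-0.3, 2.13], [-1.5, 1.42], [0.17, 2.43], [-1.26, 4.41], [0.16, 1.93], [-2.52, 2.52]. Speed limits (rad/s): [1.89, 1.89, 2.39, 2.39, 3.01, 3.01, 3.01].

## Interface

Orientations are given as a 3x3 rotation matrix whose columns are the frame's x, y, z axes.
In Python, from workcell import movep, movel, goto_joints, open_gripper, clamp, wait, inverse_kinematics, read_state, camera, PlanningError, finish_job, grip_point_offset gives the robot as it stands. Calls block until the motion is done:
- movep(position, orientation): joint-space move of the TCP to a pose.
- movel(position, frame=None, max_speed=150, guard=None): straight line of the TCP; frame=None keeps the orientation; max_speed is the mean speed in mm/s. With guard (N) it stops when the force on the tool has changed by that much, and returns True; else False.
- goto_joints(angles): joint-space move.
- open_gripper() and clamp(): open the fingers fully, or close them until they stop; the grip force is fixed at half the most.
- wait(seconds).
- inverse_kinematics(position, orientation): joint angles nearest the present ones, or None.
- read_state(): the state.
- camera(name): name is "scene" or "top" or "wrist"; returns a dict with "image" (480x640x3 uint8, blue, green, red), "range_z" (480x640 float32, mm along the optical axis (not along the pixel's ray), 0 where there is no reading), "fx", "fy", "cx", "cy" (pixels), "cam_to_world" (4x4, takes a point from camera to world coordinates). Camera axes: x right, y up, looking along -z (the intrinsics and any distortion apply to the point x, -y, -z); pixel columns grow to the right and rows downward; lengths in mm; the calibration is good to about 2 mm. A picture is of the moment at which its call begins.
A pose or a line that the arm cannot do raises PlanningError and nothing moves.
- finish_job(): hands the job in; it is judged then, once.
The state is a dict: "time": time; "qpos": joint angles; "qvel": joint speeds; "joint_efforts": joint torques, N m; "eef_pos": TCP position; "tool_rot": TCP orientation; "ft_force": force on the tool from outside, world axes, zero at the start; "torque": the same for the moment, N m; "finger_gap": finger opening in mm; "gripper_force": force on a finger pad.
Only numpy, scipy, OpenCV 4.12 (cv2) and the standard library are available. Lean on these libraries where they do the work, as an engineer would, in place of code of your own. Each camera call takes 0.05 s, during which the arm holds its last target. There are 200 camera calls.

## Task

Do the stop check on the control desk of the coin-imaging belt: push the red three-lobed mushroom stop button down until it latches and take your fingers off it so that it is seen to stay in. Then, pushing a lobe sideways with a fingertip and never gripping it, twist it clockwise (seen from above) until it springs back up, and after that press the blue reset button right down and let go. Leave the yellow button and all the loose things around unpressed and where they are.

Things in the scene. Friction and masses are not known exactly. Their poses are not given: they have to be found in the camera images.
- desk: grey control box, fixed, 170 (its x) by 310 (its y) mm, 45 mm high; origin at the centre of its underside on the table, front towards -x. Its deck carries the stop button on its +y half, the blue and yellow push buttons on its -y half, and a loose coin capsule near its -y end
- stop_base: round yellow base of the stop button, 80 mm diameter, 20 mm high, fixed on the desk's deck; origin at the centre of its underside (45 mm above the table), z up along the button's axis; it may be turned to any yaw
- stop (a joint): how far the stop button's head is pushed in, m: 0 up, end of travel 0.010. It must be pushed to at least 0.009 for the inner latch to snap (about 8 to 10 N; solid stop at 0.010); when let go it then stays in at 0.008. Pushed less, it springs up again. Turned far enough, it is freed and springs up to 0
- twist (a joint): turn of the stop button's head about its vertical axis, rad: 0 at rest, grows clockwise seen from above, ends at 0.9. A spring (0.03 to 0.08 N m) always turns it back to 0. The latch lets go at about 0.5 to 0.6
- stop_top (a point): centre of the flat top (24 mm across) of the red head, on the button's axis, 62 mm above the origin of stop_base when up; moves and turns with the head. The head is a red dome of 68 mm diameter with three radial lobes 120 degrees apart, each 18 mm wide with a round end, reaching 52 mm from the axis; white chevrons on the lobes point clockwise.
- lobe0 (a point): point on the top face of one lobe, 43 mm from the button's axis, at the centre of the lobe's round end (radius 9 mm); moves with the head. The lobes are 16 mm thick, their tops 8 mm and their undersides 24 mm below stop_top; under them is 18 mm of free space over the yellow base when up, 10 mm latched
- lobe1 (a point): the same point on the next lobe (120 degrees counter-clockwise from lobe0)
- lobe2 (a point): the same point on the third lobe
- reset_top (a point): centre of the top of the blue reset button (26 mm diameter in a black collar of 42 mm), 18 mm above the deck; pressed straight down
- reset (a joint): travel of the blue reset button, m: 0 up, 0.006 fully down (5 N), springs back
- jog_top (a point): centre of the top of the yellow button, same size as the blue one and 72 mm from it; not to be pressed. Which of the two is nearer the front of the desk varies
- jog (a joint): travel of the yellow button, m: 0 up, 0.006 down
- capsule: loose clear coin capsule, 38 mm diameter, 8 mm high, lying on the desk's deck; origin at the centre of its underside
- loupe: loose black loupe, 42 mm diameter, 42 mm high, standing on the table by the front of the desk; origin at the centre of its underside
- coinbox: loose red coin box, 50 by 90 by 30 mm, on the table behind the desk; origin at the centre of its underside
- brush: loose brush lying on the table; not part of the job
- jar: loose jar, 60 mm diameter, 75 mm high, on the table; origin at the centre of its underside
- coincup: loose white bowl, 80 mm diameter, 50 mm high, on the table; origin at the centre of its underside
- tube: loose clear coin tube with a blue cap, 32 mm diameter, 71 mm high, on the table; origin at the centre of its underside

How it is judged (in metres and radians):
On the way, in this order (a step that is already met when the one before it is completed fails the run):
1. the stop button is latched in and let go: it stays at least 7 mm down with no finger on it for 0.2 s (value of joint stop above 0.007 m and contact force between the arm and stop_base below 0.3 N), for 0.2 s.
2. the stop button has been twisted clockwise by more than 0.4 rad while still in (value of joint twist above 0.4 rad and value of joint stop above 0.003 m).
3. the stop button has sprung back up (less than 2 mm in) (value of joint stop below 0.002 m), for 0.1 s.
4. the blue reset button is pressed down by more than 4.5 mm while the stop button is up (value of joint reset above 0.0045 m and value of joint stop below 0.002 m), for 0.05 s.
At the end, for the whole second after the job is handed in: the stop button is up again (less than 2 mm in) and turned back (less than 0.1 rad), the blue and yellow buttons are up (less than 1.5 mm), and every loose thing is at rest within 20 mm of where it stood (value of joint stop below 0.002 m and value of joint twist below 0.1 rad and value of joint each of reset, jog below 0.0015 m and distance of each of loupe, coinbox, brush, jar, coincup, tube, capsule from where it was at the start of the episode below 0.02 m and linear speed of each of loupe, coinbox, brush, jar, coincup, tube, capsule below 0.02 m/s); the robot touches nothing.
It fails at once if the yellow button is pressed by more than 2.5 mm (value of joint jog above 0.0025 m).
It fails at once if the stop button is gripped: more than 35 N between the fingers and it while it is neither pushed home nor at the end of its turn (contact force between the fingers and stop_base above 35 N and value of joint stop below 0.009 m and value of joint twist below 0.85 rad).
It fails at once if a loose thing is lifted, or shoved more than 20 mm (distance of any of loupe, coinbox, brush, jar, coincup, tube, capsule from where it was at the start of the episode above 0.02 m).
It also fails if it takes over 48 s, if anything falls off the work surface, if the arm or the gripper's body presses on something with over 40 N, if the wrist force passes 120 N, or if a joint passes its speed limit or range.

## Working session

There is one attempt and no reset: what is moved stays moved. The work goes in short steps, each a Python script; the robot and the scene stay as the last script left them, time stands still between calls to the robot, and variables do not carry over. Pictures are saved under pics/ and viewed, at most 10 in all, crops included, and the job is handed in when it is done.

```bash
mkdir -p pics; cat > h.py <<'E'
import numpy as np, cv2
from workcell import *
def cloud(c):
    v,u=np.mgrid[0:480,0:640]; z=c["range_z"]
    P=np.stack([(u-c["cx"])/c["fx"]*z,-(v-c["cy"])/c["fy"]*z,-z,np.ones_like(z)],-1)
    return (P@np.array(c["cam_to_world"]).T)[...,:3]
E
python3 - <<'E'
from h import *
import pickle
s=read_state(); print(s["time"],s["eef_pos"],s["ft_force"],s["finger_gap"])
for n in("top","scene"):
    c=camera(n); pickle.dump(c,open(n+".pkl","wb")); cv2.imwrite(f"pics/{n}.png",c["image"]); print(c.keys(),c["fx"],c["cx"],np.array(c["cam_to_world"]).round(2).tolist())
E
```

```text
0.0 [201.74941059 591.2163355  230.73970145] [-0.19381671 -0.31710251 -0.47285227] 85.54280440807116
dict_keys(['image', 'range_z', 'fx', 'fy', 'cx', 'cy', 'cam_to_world']) 484.53132885431717 313.54517434413754 [[-0.02, 0.98, -0.19, 385.17], [-1.0, -0.02, -0.01, 17.22], [-0.01, 0.19, 0.98, 1058.79], [0.0, 0.0, 0.0, 1.0]]
dict_keys(['image', 'range_z', 'fx', 'fy', 'cx', 'cy', 'cam_to_world']) 492.40492131685846 318.86824938079263 [[-0.89, -0.32, 0.32, 870.99], [0.45, -0.65, 0.6, 573.77], [0.01, 0.68, 0.73, 796.41], [0.0, 0.0, 0.0, 1.0]]
```

View pics/top.png

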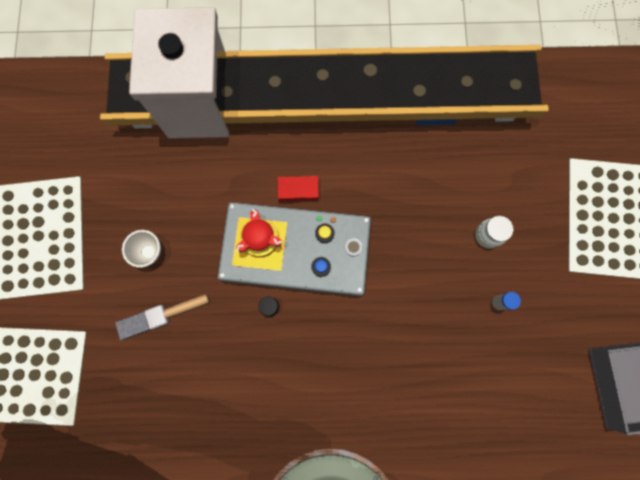

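View pics/scene.png

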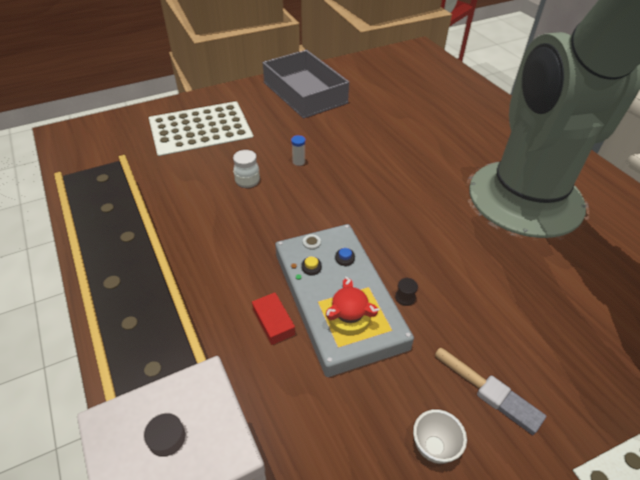

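The top view shows the stop head at about (257,235), with lobes near (254,214), (241,246) and (277,241). Blue is at (321,266), yellow at (325,232), the loupe at (269,306) and the red box at (298,187). The scene view agrees, with the stop at (350,303) and blue at (345,256).

```bash
cat >> h.py <<'E'
def seg(c,zmin=45):
    P=cloud(c); h=cv2.cvtColor(c["image"],cv2.COLOR_BGR2HSV).astype(int); H,S,V=h[...,0],h[...,1],h[...,2]
    ok=(P[...,2]>zmin)&(P[...,2]<130)&(P[...,0]>350)&(P[...,0]<700)&(abs(P[...,1])<300)
    return P,dict(red=ok&((H<8)|(H>172))&(S>150)&(V>80),blue=ok&(H>100)&(H<130)&(S>120),yel=ok&(H>20)&(H<35)&(S>150)&(V>80))
def report(c):
    P,m=seg(c)
    for k in m:
        p=P[m[k]]; 
        if k=="yel": p=p[p[:,2]<75]
        if len(p)<5: print(k,len(p)); continue
        zt=np.percentile(p[:,2],97); t=p[p[:,2]>zt-4]; print(k,len(p),"ztop",zt.round(1),"topcentre",t.mean(0).round(1),"bbox",p.min(0).round(),p.max(0).round())
    r=P[m["red"]]; zt=np.percentile(r[:,2],97); t=r[r[:,2]>zt-4].mean(0)
    d=r[:,:2]-t[:2]; rad=np.hypot(*d.T); f=(rad>36)&(rad<56)&(r[:,2]>zt-27)
    a=np.degrees(np.arctan2(d[f,1],d[f,0])); print("lobe hist",[(int(b),int(n)) for n,b in zip(*np.histogram(a,36,(-180,180))) if n])
    a3=np.angle(np.exp(3j*np.radians(a)).mean(),deg=True)/3; print("lobe phase mod120",a3)
E
python3 - <<'E'
from h import *
import pickle
for n in("top","scene"):
    print(n); c=pickle.load(open(n+".pkl","rb")); report(c)
P=cloud(pickle.load(open("top.pkl","rb")))
for n,(u,v) in dict(desk=(290,270),c1=(232,207),c2=(368,219),c3=(361,291),c4=(222,277),loupe=(268,304),box=(298,187),cap=(353,246)).items(): print(n,P[v,u].round(1))
# move over the button for wrist views
q=None
R=np.array([[1,0,0],[0,-1,0],[0,0,-1.]])
print(read_state()["tool_rot"].round(2))
P2,m=seg(pickle.load(open("top.pkl","rb"))); r=P2[m["red"]]; t=r[r[:,2]>np.percentile(r[:,2],97)-4].mean(0)
for k in np.arange(0,360,30):
    a=np.radians(k); Rk=np.array([[np.cos(a),np.sin(a),0],[np.sin(a),-np.cos(a),0],[0,0,-1]])
    s=inverse_kinematics([t[0],t[1],320],Rk); print(k,None if s is None else np.round(s,2))
E
```

```text
top
red 840 ztop 109.3 topcentre [577.8 138.7 107.3] bbox [543.  94.  87.] [624. 172. 112.]
blue 136 ztop 70.0 topcentre [515.4  10.1  68.1] bbox [503.  -3.  54.] [530.  22.  71.]
yel 981 ztop 68.1 topcentre [571.3  71.2  66.4] bbox [512. -11.  45.] [624. 195.  72.]
lobe hist [(-130, 9), (-120, 3), (-110, 10), (-10, 6), (0, 1), (10, 9), (110, 1), (120, 1), (130, 16), (140, 3)]
lobe phase mod120 10.342287434153667
scene
red 1086 ztop 108.5 topcentre [580.  141.7 106.5] bbox [547.  97.  65.] [628. 183. 111.]
blue 111 ztop 69.1 topcentre [517.1  13.5  67.3] bbox [499.   3.  55.] [528.  25.  70.]
yel 1216 ztop 67.7 topcentre [588.6 121.1  65.8] bbox [513.  -6.  45.] [624. 198.  70.]
lobe hist [(-130, 5), (-120, 4), (-110, 10), (-10, 1), (0, 1), (10, 48), (20, 3), (110, 24), (120, 20), (130, 7), (140, 2)]
lobe phase mod120 9.341305174029705
desk [509.3  74.7  47.6]
c1 [648.2 199.2  45.8]
c2 [617.  -93.3  43.1]
c3 [463.  -72.7  46.4]
c4 [497.3 218.   44.1]
loupe [439.6 121.3  41.9]
box [695.2  56.8  29.9]
cap [557.5 -58.8  50.3]
[[-0.95  0.32 -0.  ]
 [ 0.32  0.95 -0.  ]
 [-0.   -0.   -1.  ]]
0 [-0.83  0.48  0.74  1.6  -0.34  1.2  -1.59]
30 [-0.76  0.45  0.63  1.6  -0.28  1.19 -1.12]
60 [-0.76  0.45  0.62  1.59 -0.28  1.18 -0.6 ]
90 [-0.69  0.43  0.51  1.59 -0.22  1.18 -0.13]
120 [-0.61  0.41  0.39  1.59 -0.17  1.17  0.34]
150 [-0.53  0.4   0.27  1.58 -0.11  1.17  0.82]
180 [-0.45  0.4   0.17  1.58 -0.07  1.17  1.3 ]
210 [-0.35  0.39  0.02  1.57 -0.01  1.18  1.77]
240 [-0.28  0.39 -0.08  1.57  0.04  1.18  2.25]
270 [ 0.43  0.67 -1.27  1.53  0.65  1.42  2.27]
300 [-1.05  0.7   1.23  1.61 -0.67  1.33 -2.33]
330 [-1.05  0.7   1.23  1.61 -0.67  1.33 -1.81]
```

```bash
cat >> h.py <<'E'
def Rk(k):
    a=np.radians(k); return np.array([[np.cos(a),np.sin(a),0],[np.sin(a),-np.cos(a),0],[0,0,-1]])
E
python3 - <<'E'
from h import *
clamp()
for i,(x,y) in enumerate([(560,80),(520,160)]):
    movep([x,y,300],Rk(120)); c=camera("wrist"); cv2.imwrite(f"pics/w{i}.png",c["image"]); print(np.array(c["cam_to_world"])[:3,3].round()); report(c)
s=read_state(); print(s["time"],s["eef_pos"],s["finger_gap"],s["ft_force"])
cv2.imwrite("pics/w.png",cv2.resize(np.vstack([cv2.imread("pics/w0.png"),cv2.imread("pics/w1.png")]),(400,600)))
E
```

```text
[524. 144. 443.]
red 3969 ztop 108.8 topcentre [578.1 139.3 107. ] bbox [544.  92.  94.] [627. 180. 110.]
blue 460 ztop 69.2 topcentre [515.7  11.3  67.6] bbox [502.  -6.  57.] [529.  24.  70.]
yel 5138 ztop 67.8 topcentre [569.8  91.2  66.4] bbox [510. -15.  45.] [625. 198.  69.]
lobe hist [(-130, 30), (-120, 42), (-110, 63), (-100, 3), (-10, 24), (0, 20), (10, 73), (20, 1), (110, 23), (120, 17), (130, 83), (140, 8)]
lobe phase mod120 9.648550476416565
[484. 224. 444.]
red 3317 ztop 108.6 topcentre [577.9 139.9 106.8] bbox [543.  93.  89.] [627. 181. 110.]
blue 419 ztop 69.1 topcentre [515.4  11.7  67.6] bbox [503.  -8.  56.] [530.  24.  70.]
yel 4164 ztop 66.6 topcentre [563.2 151.2  65.8] bbox [510.  83.  45.] [625. 198.  68.]
lobe hist [(-130, 42), (-120, 29), (-110, 42), (-100, 8), (-10, 19), (0, 19), (10, 75), (20, 7), (110, 17), (120, 19), (130, 74), (140, 5)]
lobe phase mod120 9.73874495236794
3.6583 [519.98610216 160.19020767 300.06918893] 0.1959643278219926 [-0.29488829 -0.02478107 -0.10540123]
```

View pics/w.png

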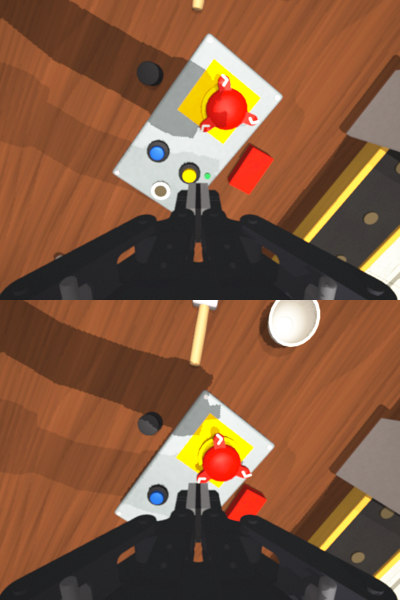

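The wrist views match (stop around (225,108) in the first, blue at (157,152)). The stop axis is at about (578,140), the lobe phase is about 10° and blue is at (515.6,11.3). Next I press the stop.

```bash
python3 - <<'E'
from h import *
C=[578.2,139.7]
movep([*C,135],Rk(120))
movel([*C,112],max_speed=40)
g=movel([*C,95.5],max_speed=12,guard=22)
s=read_state(); print(g,s["eef_pos"],s["ft_force"])
movel([*C,150],max_speed=80); wait(0.3)
movel([520,160,300]); c=camera("wrist"); report(c); cv2.imwrite("pics/w2.png",c["image"]); print(read_state()["time"])
E
```

```text
True [578.66440352 139.78151391  97.02263167] [-3.4132022  -0.60138313 11.78858144]
red 3202 ztop 101.1 topcentre [577.9 139.9  99.3] bbox [543.  93.  79.] [626. 181. 102.]
blue 419 ztop 69.1 topcentre [515.4  11.7  67.6] bbox [503.  -8.  56.] [530.  24.  70.]
yel 4184 ztop 66.5 topcentre [564.6 151.6  65.7] bbox [510.  83.  45.] [626. 198.  68.]
lobe hist [(-130, 38), (-120, 30), (-110, 41), (-100, 8), (-10, 18), (0, 15), (10, 69), (20, 10), (110, 18), (120, 16), (130, 68), (140, 5)]
lobe phase mod120 9.937559952583507
8.7417
```

Latched: the top dropped 8 mm and stayed there. Now I twist it by pushing the lobe near 10° from its CCW side.

```bash
cat >> h.py <<'E'
C=np.array([578.2,139.7])
def pose(phi,z,r=53):
    a=np.radians(phi); return [*(C+r*np.array([np.cos(a),np.sin(a)])),z],Rk(phi+90)
E
python3 - <<'E'
from h import *
p,R=pose(65,130); movep(p,R)
movel(pose(65,79)[0],max_speed=80,guard=8)
print(read_state()["eef_pos"],read_state()["ft_force"])
for phi in range(59,-8,-6):
    p,R=pose(phi,79); g=movel(p,R,max_speed=50,guard=15)
    s=read_state(); print(phi,g,s["ft_force"].round(1))
    if g: break
c=camera("wrist"); report(c); cv2.imwrite("pics/w3.png",c["image"]); print(s["time"],s["eef_pos"])
E
```

```text
[600.80223313 187.68579223  79.17401025] [ 0.11262019 -0.17021639 -0.57526919]
59 False [-0.6  0.4 -1. ]
53 False [-1.1 -0.1 -0.3]
47 False [ 0.1  0.5 -0.1]
41 False [-0.7  0.5  0. ]
35 False [-0.3  0.1 -0.1]
29 False [ 0.5 -0.1 -0.4]
23 False [-0.7  0.4  1. ]
17 False [-0.6  1.  -0.2]
11 False [-0.3 -0.1  0.8]
5 False [0.1 0.9 0.5]
-1 False [1.8 1.5 1.5]
-7 False [2.  1.1 1.5]
red 19211 ztop 108.5 topcentre [579.  145.9 107.1] bbox [534. 110.  66.] [666. 191. 130.]
blue 0
yel 13997 ztop 66.6 topcentre [601.7 156.3  65.7] bbox [515. 120.  45.] [626. 198.  68.]
lobe hist [(-160, 210), (-150, 356), (-140, 326), (-130, 7), (-30, 127), (-10, 9), (0, 6), (70, 237), (80, 453), (90, 273), (100, 53)]
lobe phase mod120 -28.30288537754306
13.4083 [630.77499497 133.41785837  78.96099069]
```

View pics/w3.png

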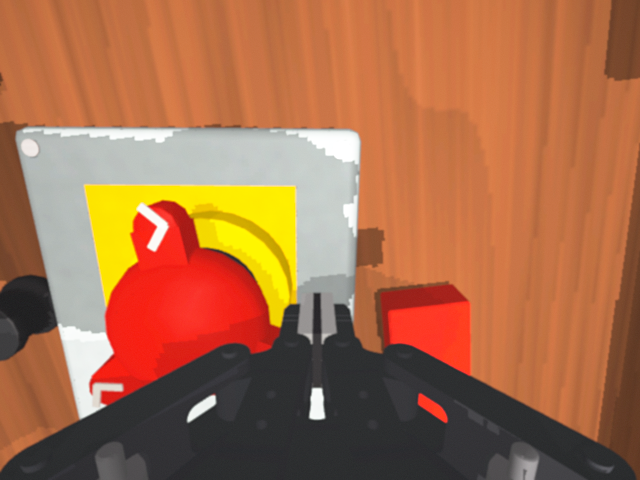

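The head has sprung up (top back at 107–108) with the lobes turned about 38°; in the picture the finger sits behind the lobe at (300,320). I'll back off and press reset.

```bash
python3 - <<'E'
from h import *
for phi in range(0,66,13):
    p,R=pose(phi,79); movel(p,R,max_speed=80)
movel(pose(65,150)[0])
B=[515.6,11.3]
movep([*B,110],Rk(120)); movel([*B,78],max_speed=60)
g=movel([*B,52],max_speed=12,guard=14); s=read_state(); print(g,s["eef_pos"],s["ft_force"]); wait(0.15)
movel([*B,120],max_speed=80); movel([520,160,300]); c=camera("wrist"); report(c); t=camera("top"); report(t)
cv2.imwrite("pics/end.png",t["image"]); print(read_state()["time"])
E
```

```text
True [515.71865562  11.29407721  60.89199739] [-2.66152881  0.1645622  16.93372738]
red 3343 ztop 108.7 topcentre [577.9 139.9 106.9] bbox [543.  91.  87.] [626. 181. 111.]
blue 417 ztop 69.1 topcentre [515.3  11.8  67.5] bbox [503.  -8.  56.] [530.  24.  70.]
yel 4191 ztop 66.5 topcentre [563.2 151.2  65.7] bbox [511.  83.  45.] [625. 198.  68.]
lobe hist [(-130, 44), (-120, 33), (-110, 52), (-100, 5), (-10, 21), (0, 17), (10, 74), (20, 8), (110, 18), (120, 16), (130, 73), (140, 7)]
lobe phase mod120 9.732731458353731
red 846 ztop 109.3 topcentre [577.2 137.9 107.2] bbox [543.  94.  87.] [624. 175. 112.]
blue 134 ztop 70.0 topcentre [515.   10.2  67.7] bbox [503.  -3.  55.] [530.  22.  70.]
yel 925 ztop 68.3 topcentre [571.9  69.6  66.5] bbox [512. -11.  45.] [624. 192.  71.]
lobe hist [(-130, 7), (-120, 4), (-110, 9), (-100, 1), (-10, 3), (0, 4), (10, 10), (110, 3), (130, 23), (140, 1)]
lobe phase mod120 10.227690141455698
21.9667
```

View pics/end.png

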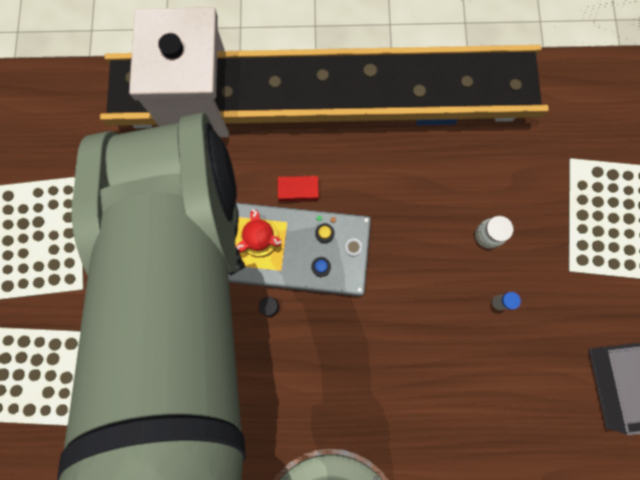

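Everything is in place in the top view (stop at (257,235), blue at (321,266)). The reset press stopped at z=60.9, so I'll check that the finger bottomed the button rather than hitting the collar.

```bash
python3 - <<'E'
from h import *
B=np.array([515.6,11.5])
movep([560,60,300],Rk(120)); c=camera("wrist"); P=cloud(c); r=np.hypot(P[...,0]-B[0],P[...,1]-B[1])
for a in range(0,36,3):
    z=P[...,2][(r>=a)&(r<a+3)]; print(a,len(z),np.percentile(z,[10,50,90]).round(1))
im=c["image"]; v,u=np.argwhere(r<5).mean(0).astype(int); print(u,v)
cv2.imwrite("pics/b.png",cv2.resize(im[v-40:v+40,u-50:u+50],(500,400)))
movep([*B,110],Rk(120)); movel([*B,72],max_speed=60)
for z in np.arange(71,58,-1.):
    g=movel([*B,z],max_speed=15,guard=20); wait(.1); s=read_state(); print(z,g,s["eef_pos"][2].round(2),s["ft_force"].round(1))
    if g or s["ft_force"][2]>14: break
movel([*B,120],max_speed=80); print(read_state()["time"])
E
```

```text
0 22 [67.1 67.6 68.7]
3 68 [67.1 67.9 68.8]
6 109 [67.  67.9 68.9]
9 189 [63.8 67.5 68.6]
12 163 [57.2 58.4 66.6]
15 230 [57.  57.9 58.8]
18 343 [46.1 57.  58.3]
21 208 [45.  46.  47.1]
24 440 [ 45.   46.2 377. ]
27 1471 [ 45.6 374.3 387.2]
30 5667 [356.8 382.7 390.6]
33 4588 [ 47.4 378.1 387.9]
259 228
71.0 False 71.14 [-0.4 -0.4 -0.4]
70.0 False 69.98 [-0.7  0.2 -0. ]
69.0 False 69.0 [1.3 0.1 0.2]
68.0 False 67.99 [ 0.1 -1.2 -0.7]
67.0 False 67.05 [ 0.7 -0.3  0.8]
66.0 False 66.03 [0.9 0.5 2.6]
65.0 False 65.0 [ 1.1 -0.2  1.7]
64.0 False 64.02 [ 0.6 -0.3  2.2]
63.0 False 63.02 [ 0.5 -0.6  4.3]
62.0 False 62.01 [ 1.  -0.8  4.1]
61.0 False 61.08 [1.1 0.1 6.3]
60.0 False 60.71 [-3.9  0.6 25. ]
29.225
```

View pics/b.png

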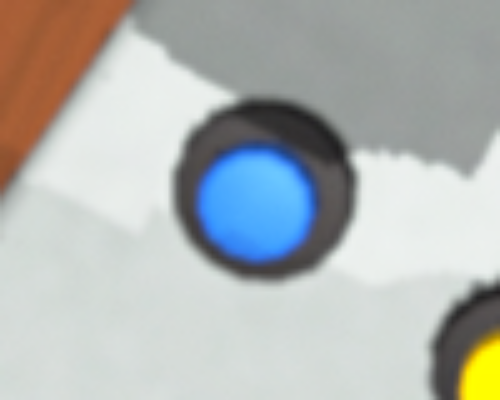

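The force ramps from about z=67 to 61, reaching about 5 N, and then hits a solid stop. The collar is lower, at z=57, so the button went its full 6 mm. In the crop the blue button is up at (257,203). I'll hand in.

```bash
python3 - <<'E'
from h import *
movel([520,80,300]); wait(.3); c=camera("wrist"); report(c); print(finish_job(),read_state()["time"])
E
```

```text
red 3869 ztop 108.7 topcentre [577.9 139.4 106.9] bbox [543.  93.  90.] [626. 180. 110.]
blue 443 ztop 68.9 topcentre [515.3  11.1  67.5] bbox [503.  -6.  55.] [530.  23.  70.]
yel 4884 ztop 67.3 topcentre [562.7 106.9  66.1] bbox [510.  -5.  45.] [626. 198.  70.]
lobe hist [(-130, 47), (-120, 29), (-110, 51), (-100, 4), (-10, 28), (0, 24), (10, 68), (20, 2), (110, 19), (120, 15), (130, 92), (140, 19)]
lobe phase mod120 9.623537388185744
the job is handed in; nothing more can be done
the job is handed in; nothing more can be done
```

The stop check is done and handed in: the stop button was latched and let go, then twisted clockwise by one lobe until it sprang up; the blue reset was pressed fully down twice (the second press to confirm full travel) and released, the yellow button was left alone, and I saw nothing loose moved, though the arm hid the bowl and brush in the last top view.

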